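# Seat the house piece in a jigsaw lino block

### The arm

A 7-joint arm with a two-finger parallel gripper is mounted at the origin on a cart in front of the work surface, level with it; the furniture and walls round the work are solid. World frame = base frame: x ahead of the robot, y to its left, z up, the work surface at z = 0. Lengths are in mm, angles in rad, forces in N, time in s.
With the tool pointing down it reaches from about 425 to 925 mm from the base axis. Payload 6.8 kg.
Tool frame: the origin (TCP) lies midway between the tips of the shut fingers; the grasp point (between the pads) lies 19 mm behind it (manip.grip_depth is the distance from the TCP to the grasp point, in mm); z points along the fingers, y is the line along which they close (so a half turn about z gives the same grasp; the last joint's range is limited). The gripper opens to 88 mm and grips with 3 to 60 N. Pads are 20 mm wide; open, the fingers measure 115 mm over their backs; the gripper's body (75 mm by 178 mm) begins 61 mm behind the grasp point.
Start: joints at [-1.377, 0.477, 0.022, 1.555, -0.011, 1.109, -0.083], TCP at [200.633, 644.511, 222.664] pointing down, gripper open.
Joint ranges: [-2.96, 2.96], [-0.34, 2.1], [-1.41, 1.46], [0.24, 2.44], [-1.37, 4.51], [0.17, 1.92], [-2.96, 2.96]. Speed limits (rad/s): [2.39, 2.39, 3.14, 3.14, 3.14, 3.14, 3.14].

### API

Orientations are given as a 3x3 rotation matrix whose columns are the frame's x, y, z axes.
In Python, from rig import manip, eyes, job gives the robot as it stands. The module is installed in compiled form; this text tells all that it offers.
- The arm moves only by the shell command python3 -m crank 'ROWS' [FORCE]. ROWS is a JSON object of lists of equal length, an entry for each row: "linear": the shift along the tool's x, y, z in units of 25 mm (1.0 is 25 mm), a list of three; "delta_rot": the turn, a rotation vector about the tool's x, y, z in units of 6 degrees (1.0 is 6 degrees), a list of three; "claw": the opening, from 0 (shut) to 1 (fully open). In form: {"linear": [[dx, dy, dz], ...], "delta_rot": [[rx, ry, rz], ...], "claw": [claw, ...]}. A call has 1 to 5 rows; each row is the pose to reach, as a shift and turn from the pose commanded when the call began, along the tool's axes at that moment; what a row does not reach only later rows make up. A row lasts 1/10 s, in which the tool goes at most 50 mm and 8.59 degrees, less where a joint would pass 70% of its speed; a pose out of reach is approached as far as the arm can. A call with a gripper value outside its range is refused whole. The fingers move at their own pace and stop on an object; FORCE is the grip in N (left out, the last holds). Time passes only in rows, so rows that repeat a pose let the fingers close. It gives the time, the measured TCP pose, the force, the opening and the grip force at its end, in the units of the state.
- manip.observe(): the state, without advancing time (a new reading comes with each control period).
- eyes.read_camera(name): name is "scene" or "side" or "wrist"; returns the picture (384x512x3 uint8, red, green, blue); there is no depth.
- eyes.calibration(name): a dict with "vfov" (degrees; the focal length in pixels is half the picture's height over the tangent of half this angle, whatever the lens; pixels are square), "cx", "cy" (the principal point, pixels), "k1" (the pictures are not rectified: a ray, as slopes to the right and down, at radius r is drawn at 1 + k1 r^2 times it, then the intrinsics apply), "extrinsics" (4x4, takes a point from camera to world coordinates). Camera axes: x right, y down, z forward; pixel columns grow to the right and rows downward; lengths in mm; the calibration is good to about 2 mm. A picture is of the moment at which its call begins: read the wrist's pose just before it. calibration takes no time and is no camera call; for the wrist camera it gives the pose at the moment of the call.
- job.job_done(): hands the job in; it is judged then, once.
The state is a dict: "time": time; "qpos": joint angles; "qd": joint speeds; "effort": joint torques, N m; "position": TCP position; "eef_rot": TCP orientation; "contact_force": force on the tool from outside, world axes, zero at the start; "ft_torque": the same for the moment, N m; "finger_gap": opening from 0.0 (shut) to 1.0 (fully open); "finger_force": force on a finger pad.
Only numpy, scipy, OpenCV 4.12 (cv2) and the standard library are available. Lean on these libraries where they do the work, as an engineer would, in place of code of your own. Each camera call takes 0.05 s, during which the arm holds its last target. There are 200 camera calls.

### The job

Pick the red-inked, house-shaped piece off the glass inking slab and lay it back, ink side up, in its matching pocket in the lino block on the registration jig. The block was stuck in the jig by hand, so feel for the fit: shuffle the piece about lightly over the pocket until it drops in flush, then press it down firmly with the closed fingertips to bed it. Never bear on the block through the piece with more than 40 newtons in all, and leave the brayer, the dabber and the two gouges where they lie.

Things in the scene. Friction and masses are not known exactly. Their poses are not given: they have to be found in the camera images.
- house: loose house-shaped printing piece, wood with a grey lino face, red ink on top; 20 mm thick, 25 to 50 g; starts ink up on the slab. Origin on its underside below its centre of gravity; z up through the ink. Straight part: y -20 to +20, x -20 to +10 mm; two 45 degree gable slopes meet in a point at x = +30
- house_grip (a point): place to grip the piece: on its centre line, 4 mm below its inked top (16 mm above its underside), axes as the piece's; the fingers close along y on the two flat sides, 40 mm apart. Grip only the upper 8 to 10 mm, so that the fingertips stay above the block while the piece goes in
- jig: plywood board 184 x 214 x 8 mm fixed to the table, with the lino block inside 10 mm high battens (tops 18 mm over the table; brass pins on the far batten reach 23 mm). Origin at the centre of its underside; z up. The block, a grey lino picture of firs and sun, is 120 (x) x 150 (y) x 24 mm, its top level, 32 mm over the table. Jig forces include the block's
- pocket (a point): nominal place of the piece's origin over the pocket, level with the block's top (32 mm over the table); axes parallel to the jig's; seated, the piece's x points along this x. The block was stuck down by hand: the true pocket centre is up to 6 mm off in jig x and in jig y, and turned up to 0.025 rad. Not measured: feel for it (or look). The block hardly yields when pushed
- pocket_floor (a point): 20 mm below pocket, at the height of the pocket's flat floor. The pocket is a hole of the piece's shape, 1.2 mm larger all round, 20 mm deep, with sharp upright rims; seated, the piece's underside is on this level and its inked top flush with the block. Let go inside the pocket, the piece drops the last millimetres by itself
- slab: pale green glass inking slab, 245 (x) x 305 (y) x 5 mm, lying fixed on the table; origin at the centre of its underside. The piece lies on its +y half, the brayer on its -y half
- roller: brayer (ink roller with a red wooden handle), 166 x 82 x 33 mm, loose on the slab beside the piece; leave it
- dabber: ink dabber, a brown cloth bundle 42 x 40 x 58 mm, standing between slab and gouges; leave it
- gouge_red: lino gouge with a red handle, 22 x 167 x 22 mm, lying between slab and jig; leave it
- gouge_wood: lino gouge with a pale wooden handle, 22 x 167 x 22 mm, lying beside the red one; leave it
- etching_press: green cast-iron table etching press, fixed, 340 x 282 x 243 mm, standing behind the line from slab to jig: nothing of it lies nearer than 0.53 m ahead of the robot's base; origin at the centre of its underside. Carry the piece past it on the robot's side, with the gripper and wrist clear of it
There are look-alikes about, which are no part of the job. Of the things shaped like the house, the wood one is meant.

How it is judged:
By the outcome, as a careful person would: the job done as asked, in the order asked, and still so for the second after the job is handed in, with the robot touching nothing.
It also fails if it takes over 67 s, if anything falls off the work surface, if the arm or the gripper's body presses on something with over 40 N, if the wrist force passes 120 N, or if a joint passes its speed limit or range.

## Working session

There is one attempt and no reset: what is moved stays moved. The work goes in short steps, Python scripts to look and compute and a shell command to move; the robot and the scene stay as the last step left them, time stands still between calls to the robot, and variables do not carry over. Pictures are saved under pics/ and viewed, at most 10 in all, crops included, and the job is handed in when it is done.

```bash
mkdir -p pics; cat > h.py <<'E'
import numpy as np, cv2
from rig import manip, eyes, job
def K(c,shape=(384,512)):
    f=shape[0]/2/np.tan(np.radians(c["vfov"])/2); return f
def ray(c,u,v):
    f=K(c); d=np.array([(u-c["cx"])/f,(v-c["cy"])/f]); s=d.copy()
    for _ in range(30): s=d/(1+c["k1"]*(s@s))
    T=np.array(c["extrinsics"]); r=T[:3,:3]@np.array([s[0],s[1],1]); return T[:3,3],r/np.linalg.norm(r)
def plane(c,u,v,z):
    o,r=ray(c,u,v); return o+r*(z-o[2])/r[2]
def proj(c,p):
    T=np.array(c["extrinsics"]); q=T[:3,:3].T@(np.array(p,float)-T[:3,3]); s=q[:2]/q[2]; s=s*(1+c["k1"]*(s@s)); f=K(c)
    return np.array([s[0]*f+c["cx"],s[1]*f+c["cy"]])
def tri(rs):
    A=np.zeros((3,3));b=np.zeros(3)
    for o,r in rs: P=np.eye(3)-np.outer(r,r);A+=P;b+=P@o
    return np.linalg.solve(A,b)
def save(n,im,up=1):
    cv2.imwrite(n,cv2.resize(im[:,:,::-1],None,fx=up,fy=up,interpolation=cv2.INTER_CUBIC))
E
python3 - <<'E'
from h import *
ims=[]
for n in ["scene","side","wrist"]:
    c=eyes.calibration(n); im=eyes.read_camera(n); np.save(f"pics/{n}0.npy",im); np.save(f"pics/{n}0c.npy",c,allow_pickle=True)
    save(f"pics/{n}0.png",im,1.5); print(n,{k:(np.round(v,3).tolist() if k=="extrinsics" else v) for k,v in c.items()})
print(manip.observe(),manip.grip_depth)
E
```

```text
scene {'vfov': 53.00590118762774, 'cx': 256.90244502169065, 'cy': 188.97481094336698, 'k1': -0.015701189303019086, 'extrinsics': [[0.782, -0.406, 0.473, -110.889], [-0.623, -0.528, 0.577, -964.979], [0.015, -0.746, -0.666, 961.998], [0.0, 0.0, 0.0, 1.0]]}
side {'vfov': 57.089390074343925, 'cx': 249.56754988200805, 'cy': 192.27231536412455, 'k1': -0.04156902283655233, 'extrinsics': [[0.895, -0.183, 0.408, 46.069], [-0.447, -0.369, 0.815, -1168.059], [0.001, -0.911, -0.411, 543.965], [0.0, 0.0, 0.0, 1.0]]}
wrist {'vfov': 64.3227599119292, 'cx': 253.23398205554608, 'cy': 190.4745919688211, 'k1': -0.07111717483527116, 'extrinsics': [[0.296, 0.916, 0.271, 125.044], [0.955, -0.284, -0.086, 666.42], [-0.001, 0.284, -0.959, 383.702], [0.0, 0.0, 0.0, 1.0]]}
{'time': 0.15, 'qpos': array([-1.37707293,  0.4776157 ,  0.02232545,  1.55617379, -0.01148186,
        1.10930459, -0.08307831]), 'qd': array([ 1.33617115e-03, -2.05470402e-03, -3.48001565e-04, -8.79118700e-04,
        9.40762658e-05,  7.42132529e-04,  4.03536317e-04]), 'effort': array([ 2.16834815e-03, -5.83286691e+01,  1.53654154e+00, -2.72877520e+01,
       -5.42553747e-02,  1.44403681e-02,  9.01414614e-05]), 'position': array([200.51577752, 644.06129792, 221.92233934]), 'eef_rot': array([[-9.54815958e-01,  2.97197560e-01, -3.09809534e-04],
       [ 2.97197704e-01,  9.54815026e-01, -1.33807596e-03],
       [-1.01862110e-04, -1.36969096e-03, -9.99999057e-01]]), 'contact_force': array([-0.5950402 , -0.20788097,  0.02386848]), 'ft_torque': array([-0.01691187,  0.02007639, -0.02915063]), 'finger_force': 0.0, 'finger_gap': 1.0025041604022626} 18.700000000000003
```

View pics/scene0.png

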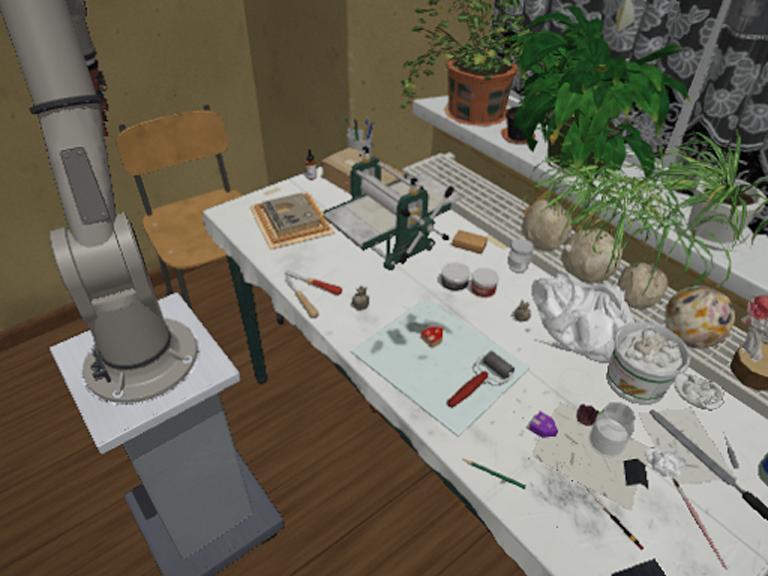

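View pics/side0.png

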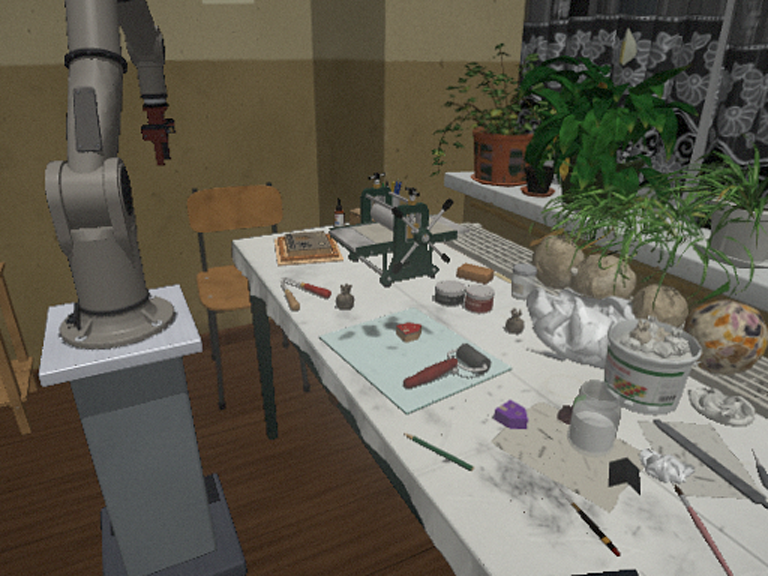

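View pics/wrist0.png

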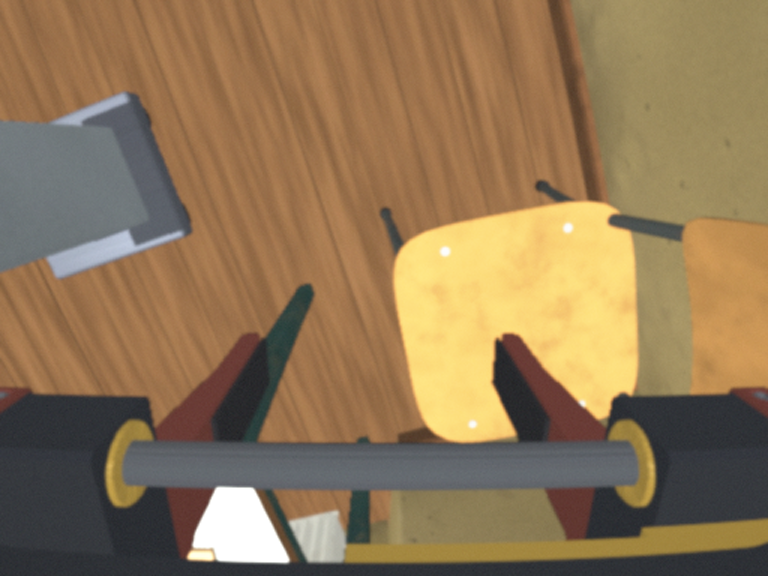

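The scene view shows the red-topped piece on the slab at about (287,223) in raw pixels. The jig is at (194,145), the press at (260,140), the brayer at (318,255), the dabber at (240,198) and the gouges at (205,193). The side view shows the same layout, with the piece at (272,221). The wrist camera sees only the floor and the chair.
Possible look-alikes in the scene view: a red-inked wood house (287,223), a purple house (362,283), a dark house-like chip (423,315), and red ink in a pot (323,188). By the description it is the one on the slab, so I'll check that in a crop.

```bash
python3 - <<'E'
from h import *
C={};R={};crops=[]
box={"scene":(262,200,320,250),"side":(245,200,303,250)}
for n in box:
    im=np.load(f"pics/{n}0.npy");c=np.load(f"pics/{n}0c.npy",allow_pickle=True).item();C[n]=c
    x0,y0,x1,y1=box[n]; s=im[y0:y1,x0:x1]; crops.append(cv2.resize(s,(400,345),interpolation=cv2.INTER_CUBIC))
    h=cv2.cvtColor(s,cv2.COLOR_RGB2HSV); m=(((h[...,0]<8)|(h[...,0]>172))&(h[...,1]>140)&(h[...,2]>90)).astype(np.uint8)
    k,l,st,ce=cv2.connectedComponentsWithStats(m); i=1+np.argmax(st[1:,4]); u=ce[i]+[x0,y0]; R[n]=u
    print(n,u,st[i],plane(c,*u,25))
    pts=np.argwhere(l==i)[:,::-1]+[x0,y0]; P=np.array([plane(c,*p,25)[:2] for p in pts]);print(P.min(0),P.max(0))
print(tri([ray(C[n],*R[n]) for n in box]))
# jig corners (scene /1.5)
for p in [(250,210),(272,247),(333,234),(303,191)]: print("jig",plane(C["scene"],p[0]/1.5,p[1]/1.5,8).round())
for p in [(352,350),(424,302),(528,369),(460,433)]: print("slab",plane(C["scene"],p[0]/1.5,p[1]/1.5,5).round())
save("pics/crop.png",np.hstack(crops))
E
```

```text
scene [288.31707317 221.82926829] [19 18 14 10 82] [ 535.20794651 -345.36889379   25.        ]
[ 514.19520875 -365.63318285] [ 559.15989619 -326.08644293]
side [274.65789474 217.84210526] [24 16 12  6 38] [ 544.02813485 -345.56853514   25.        ]
[ 526.70072028 -360.68679231] [ 561.59983439 -327.33020377]
[ 541.15018004 -343.84159136   22.87097742]
jig [456. 349.   8.]
jig [418. 160.   8.]
jig [580. 109.   8.]
jig [631. 341.   8.]
slab [ 374. -262.    5.]
slab [ 601. -244.    5.]
slab [ 640. -538.    5.]
slab [ 413. -563.    5.]
```

View pics/crop.png

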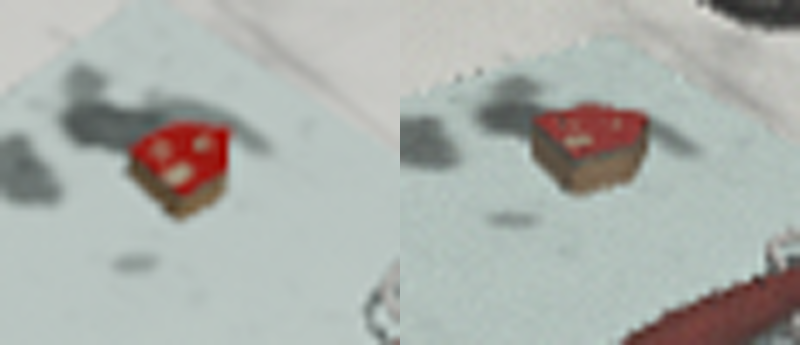

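The crop confirms the red-inked house with wood sides at about (538,-345), point up-right in the scene view. Next I move over the jig for a close look.

```bash
python3 -m crank '{"linear":[[-1.5,-1.05,-0.2],[-3,-2.1,-0.4],[-4.5,-3.15,-0.6],[-6,-4.2,-0.8],[-7.5,-5.25,-0.8]],"delta_rot":[[0,0,0],[0,0,0],[0,0,0],[0,0,0],[0,0,0]],"claw":[1,1,1,1,1]}' 20
python3 -m crank '{"linear":[[-1.5,-1.05,0],[-3,-2.1,0],[-4.5,-3.15,0],[-6,-4.2,0],[-7.5,-5.25,0]],"delta_rot":[[0,0,0],[0,0,0],[0,0,0],[0,0,0],[0,0,0]],"claw":[1,1,1,1,1]}'
python3 -m crank '{"linear":[[-1.6,-1.1,0],[-1.6,-1.1,0],[-1.6,-1.1,0]],"delta_rot":[[0,0,0],[0,0,0],[0,0,0]],"claw":[1,1,1]}'
python3 - <<'E'
from h import *
c=eyes.calibration("wrist");im=eyes.read_camera("wrist");np.save("pics/j1.npy",im);np.save("pics/j1c.npy",c,allow_pickle=True);save("pics/j1.png",im,1.5)
E
```

```text
time: 0.65
position: [341.7, 462.0, 243.2]
eef_rot: [[-0.955, 0.297, 0.0], [0.297, 0.955, 0.001], [-0.0, 0.001, -1.0]]
contact_force: [0.4, 0.2, 0.8]
finger_gap: 0.996
finger_force: 0.0
time: 1.15
position: [481.4, 280.7, 242.6]
eef_rot: [[-0.955, 0.297, -0.0], [0.297, 0.955, 0.0], [0.0, 0.0, -1.0]]
contact_force: [0.5, -0.3, 0.1]
finger_gap: 0.999
finger_force: 0.0
time: 1.45
position: [511.1, 243.0, 242.4]
eef_rot: [[-0.954, 0.3, -0.0], [0.3, 0.954, -0.0], [0.0, -0.0, -1.0]]
contact_force: [-0.6, 0.8, -0.1]
finger_gap: 0.998
finger_force: 0.0
```

View pics/j1.png

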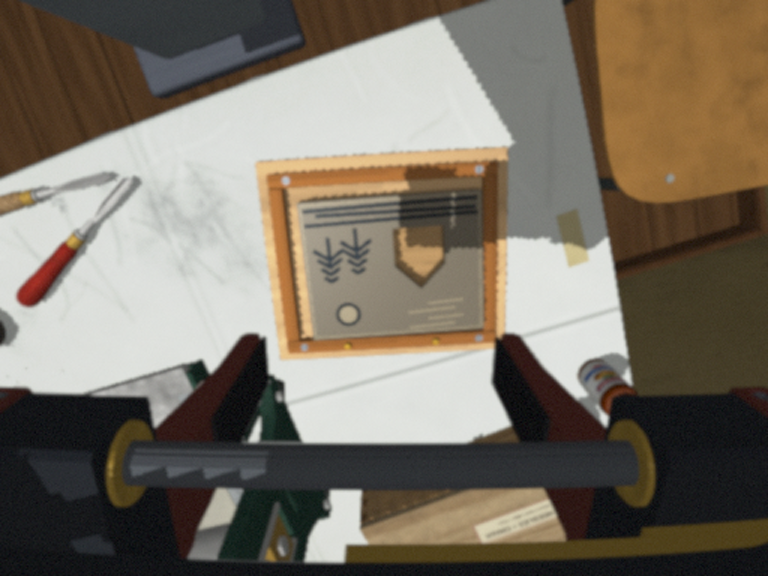

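The picture shows the jig with its block. The pocket is at about (280,168) raw, base edge up at (263–297,150) and point down at (280,191). The press edge is lower left and the gouges are left. I'll get a rough fix, then take a lower second view.

```bash
python3 - <<'E'
from h import *
c=np.load("pics/j1c.npy",allow_pickle=True).item()
P=[plane(c,u/1.5,v/1.5,32) for u,v in [(393,226),(445,223),(446,256),(420,287),(396,266)]]
print(np.round(P,1))
for u,v in [(258,162),(507,148),(507,345),(280,358)]: print("jig",plane(c,u/1.5,v/1.5,13).round(1))
print("press",plane(c,205/1.5,362/1.5,150).round(),plane(c,330/1.5,500/1.5,200).round())
E
```

```text
[[495.5 257.9  32. ]
 [505.8 299.2  32. ]
 [532.7 292.7  32. ]
 [552.2 264.6  32. ]
 [528.5 250.5  32. ]]
jig [413.3 166.   13. ]
jig [464.3 366.7  13. ]
jig [636.8 326.7  13. ]
jig [585.8 120.   13. ]
press [522. 125. 150.] [603. 184. 200.]
```

```bash
python3 -m crank '{"linear":[[0.15,0.6,1.5],[0.3,1.3,3.1],[0.3,1.3,3.1],[0.3,1.3,3.1]],"delta_rot":[[0,0,0],[0,0,0],[0,0,0],[0,0,0]],"claw":[1,1,1,1]}'
python3 - <<'E'
from h import *
c=eyes.calibration("wrist");im=eyes.read_camera("wrist");np.save("pics/j2.npy",im);np.save("pics/j2c.npy",c,allow_pickle=True)
u=proj(c,[521,273,32]);print(u);x,y=[int(t) for t in u];save("pics/j2.png",im[y-50:y+50,x-60:x+60],6);print(x-60,y-50)
E
```

```text
time: 1.9
position: [511.9, 278.6, 164.9]
eef_rot: [[-0.956, 0.294, -0.002], [0.294, 0.956, -0.001], [0.001, -0.001, -1.0]]
contact_force: [0.5, -0.6, 0.0]
finger_gap: 1.0
finger_force: 0.0
[251.87565621 192.23858185]
191 142
```

View pics/j2.png

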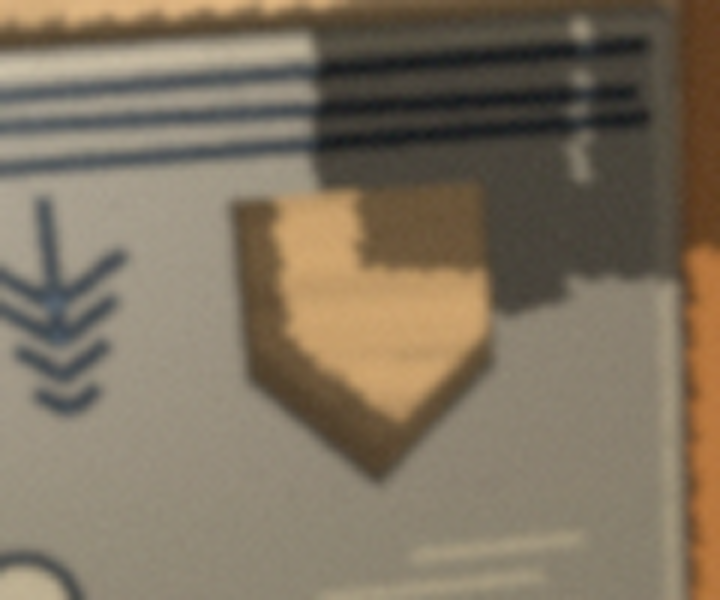

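The crop shows the pocket rim clearly, with base corners (233,203) and (480,185), shoulders (493,362) and (250,380), and the point at (378,483), all in crop pixels. I'll compute its pose.

```bash
python3 - <<'E'
from h import *
from scipy.optimize import least_squares
c1=np.load("pics/j1c.npy",allow_pickle=True).item();c2=np.load("pics/j2c.npy",allow_pickle=True).item()
u1=np.array([(393,226),(445,223),(446,256),(420,287),(396,266)])/1.5-.25
u2=np.array([(233,203),(480,185),(493,362),(378,483),(250,380)])/6-.4+[191,142]
T=np.array([tri([ray(c1,*a),ray(c2,*b)]) for a,b in zip(u1,u2)]);print(T.round(1),T[:,2].mean())
P=np.array([plane(c2,*b,32)[:2] for b in u2]);print(P.round(1))
M=np.array([(-21.2,-21.2),(-21.2,21.2),(10.5,21.2),(31.7,0),(10.5,-21.2)])
def f(q): 
    s,k=np.sin(q[2]),np.cos(q[2]); return ((M@np.array([[k,s],[-s,k]])+q[:2])-P).ravel()
r=least_squares(f,[521,273,-.26]);print(r.x,np.round(r.fun,1))
E
```

```text
[[494.2 258.3  44.6]
 [501.3 297.   54.8]
 [524.6 290.8  65.6]
 [552.8 264.7  30.1]
 [527.4 250.3  34.6]] 45.92018657210679
[[497.8 256.8]
 [506.9 296.8]
 [537.1 290.3]
 [552.5 265.2]
 [528.1 249.9]]
[ 5.22459843e+02  2.72236091e+02 -2.23364282e-01] [-0.7 -0.6 -0.4  0.8  0.3  0.3  0.9  0.1 -0.1 -0.6]
```

```bash
python3 -m crank '{"linear":[[0,-0.5,-1.6],[-0.1,-1.6,-3.2],[-0.2,-3.1,-4.4],[-0.3,-4.8,-5],[-0.3,-6.6,-5]],"delta_rot":[[0,0,0],[0,0,0],[0,0,0],[0,0,0],[0,0,0]],"claw":[1,1,1,1,1]}'
python3 -m crank '{"linear":[[-0.55,-1.8,0],[-1.1,-3.6,0],[-1.65,-5.4,0],[-2.2,-7.2,0],[-2.75,-9,0]],"delta_rot":[[0,0,0],[0,0,0],[0,0,0],[0,0,0],[0,0,0]],"claw":[1,1,1,1,1]}'
python3 -m crank '{"linear":[[-0.9,-1.4,0],[-1.9,-3,0.8],[-2.9,-4.7,1.7],[-3.9,-6.3,2.6],[-4.8,-7.9,3.6]],"delta_rot":[[0,0,0],[0,0,0],[0,0,0],[0,0,0],[0,0,0]],"claw":[1,1,1,1,1]}'
python3 -m crank '{"linear":[[0,0,0],[0,0,0],[0,0,0]],"delta_rot":[[0,0,0],[0,0,0],[0,0,0]],"claw":[1,1,1]}'
python3 - <<'E'
from h import *
c=eyes.calibration("wrist");im=eyes.read_camera("wrist");np.save("pics/k1.npy",im);np.save("pics/k1c.npy",c,allow_pickle=True)
save("pics/k1.png",im,1.5);print(manip.observe()["qpos"].round(2))
E
```

```text
time: 2.45
position: [473.0, 116.4, 295.1]
eef_rot: [[-0.955, 0.298, 0.008], [0.298, 0.955, 0.004], [-0.007, 0.006, -1.0]]
contact_force: [1.7, -1.1, -0.3]
finger_gap: 0.999
finger_force: 0.0
time: 2.95
position: [469.9, -120.1, 292.6]
eef_rot: [[-0.955, 0.298, 0.005], [0.298, 0.955, 0.001], [-0.004, 0.002, -1.0]]
contact_force: [0.9, 0.6, -0.9]
finger_gap: 1.0
finger_force: 0.0
time: 3.45
position: [525.2, -335.7, 206.8]
eef_rot: [[-0.955, 0.297, 0.005], [0.297, 0.955, -0.001], [-0.005, 0.0, -1.0]]
contact_force: [0.8, 0.8, 1.0]
finger_gap: 1.001
finger_force: 0.0
time: 3.75
position: [524.8, -332.5, 206.7]
eef_rot: [[-0.955, 0.296, 0.003], [0.296, 0.955, 0.0], [-0.003, 0.001, -1.0]]
contact_force: [-0.1, 0.2, 0.2]
finger_gap: 1.0
finger_force: 0.0
[ 0.04  0.45  0.58  1.74 -0.28  1.04  1.99]
```

View pics/k1.png

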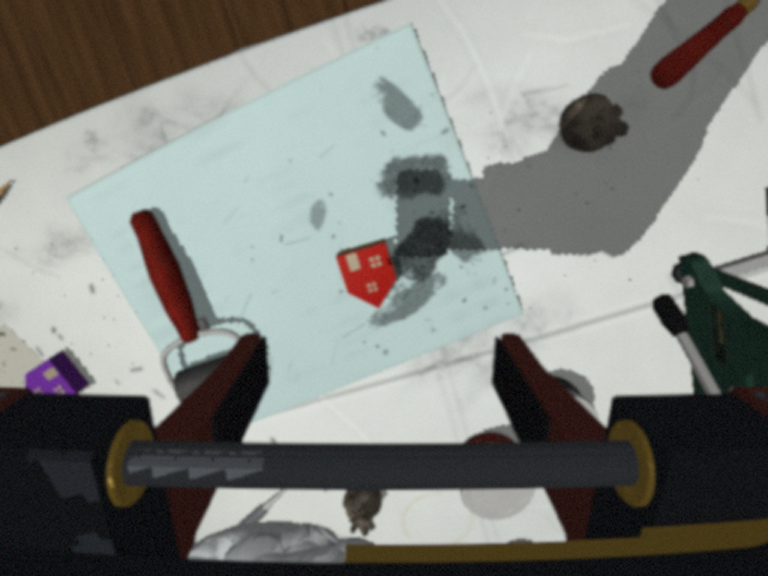

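The picture shows the red house at about raw (245,182), base edge up and point down at (252,205). The brayer is to the left, at (110–180,140–260), and the purple look-alike is at (40,250).

```bash
cat >> h.py <<'E'
from scipy.optimize import least_squares
def house_px(im,near=None):
    s=cv2.resize(im,None,fx=4,fy=4,interpolation=cv2.INTER_CUBIC)
    h=cv2.cvtColor(s,cv2.COLOR_RGB2HSV); m=(((h[...,0]<9)|(h[...,0]>170))&(h[...,1]>150)&(h[...,2]>90)).astype(np.uint8)
    m=cv2.morphologyEx(m,cv2.MORPH_OPEN,np.ones((9,9)))
    cs,_=cv2.findContours(m,cv2.RETR_EXTERNAL,cv2.CHAIN_APPROX_NONE)
    best=min((k for k in cs if cv2.contourArea(k)>4000),key=lambda k:np.linalg.norm(k[:,0].mean(0)/4-near))
    hull=cv2.convexHull(best)
    for e in np.arange(.01,.08,.002):
        a=cv2.approxPolyDP(hull,e*cv2.arcLength(hull,True),True)[:,0]
        if len(a)<=5: break
    return (a+.5)/4-.5, cv2.contourArea(hull)/16
HM=np.array([(-20,-20),(-20,20),(10,20),(30,0),(10,-20)],float)
def fit(P,M=HM):
    best=None
    for q in range(len(P)):
      for Q in (np.roll(P,q,0),np.roll(P[::-1],q,0)):
        for a in np.arange(-3,3.2,.5):
          def f(q):
            s,k=np.sin(q[2]),np.cos(q[2]); return ((M@np.array([[k,s],[-s,k]])+q[:2])-Q).ravel()
          r=least_squares(f,[*Q.mean(0),a])
          if best is None or r.cost<best.cost: best=r;best.Q=Q
    return best
E
python3 - <<'E'
from h import *
c=np.load("pics/k1c.npy",allow_pickle=True).item();im=np.load("pics/k1.npy")
a,A=house_px(im,np.array([245,182]));print(a.round(1),A)
r=fit(np.array([plane(c,*p,25)[:2] for p in a]));print(r.x,r.fun.round(1))
E
```

```text
[[255.6 161.4]
 [262.9 185.9]
 [252.4 202.6]
 [232.4 193.9]
 [225.1 170.6]] 1079.46875
[ 5.33892052e+02 -3.46167471e+02 -1.02752320e-02] [-1.  -1.6 -0.6  1.6 -1.   1.7  2.7 -0.6 -0.1 -1.1]
```

```bash
python3 -m crank '{"linear":[[-0.2,-0.1,1],[-0.4,-0.3,2],[-0.5,-0.4,3.1],[-0.5,-0.4,3.1],[-0.5,-0.4,3.1]],"delta_rot":[[0,0,-1.3],[0,0,-2.6],[0,0,-2.75],[0,0,-2.75],[0,0,-2.75]],"claw":[1,1,1,1,1]}'
python3 - <<'E'
from h import *
c=eyes.calibration("wrist");im=eyes.read_camera("wrist");np.save("pics/k2.npy",im);np.save("pics/k2c.npy",c,allow_pickle=True)
u=proj(c,[534,-346,25]);a,A=house_px(im,u);print(u,a.round(1),A)
r=fit(np.array([plane(c,*p,25)[:2] for p in a]));print(r.x,r.fun.round(1))
c1=np.load("pics/k1c.npy",allow_pickle=True).item();b,_=house_px(np.load("pics/k1.npy"),np.array([245,182]))
cs=np.load("pics/scene0c.npy",allow_pickle=True).item();cd=np.load("pics/side0c.npy",allow_pickle=True).item()
w=a.mean(0)
print("heights, cam pairs",[tri([ray(c,*(a.mean(0))),ray(c1,*(b.mean(0)))]).round(1),
 tri([ray(c,*a.mean(0)),ray(cs,288.3,221.8),ray(cd,274.7,217.8)]).round(1)])
x,y=[int(t) for t in u];cr=cv2.resize(im[y-60:y+60,x-80:x+80],None,fx=5,fy=5,interpolation=cv2.INTER_CUBIC)
cv2.polylines(cr,[((a-[x-80,y-60])*5+2).astype(np.int32)],True,(0,255,0),1);save("pics/k2.png",cr)
E
```

```text
time: 4.3
position: [533.6, -345.6, 128.7]
eef_rot: [[-1.0, 0.013, 0.001], [0.013, 1.0, 0.0], [-0.001, 0.0, -1.0]]
contact_force: [-1.3, -0.6, 0.6]
finger_gap: 1.0
finger_force: 0.0
[253.72474202 191.10008486] [[ 64.4  88.1]
 [ 74.9 102.1]
 [ 84.9 204.6]
 [ 70.6 164.4]] 1312.5Traceback (most recent call last):
  File "<stdin>", line 4, in <module>
  File "h.py", line 40, in fit
    r=least_squares(f,[*Q.mean(0),a])
    return func(*args, **kwargs)
    vector_fun = VectorFunction(
        fun_wrapped,
    ...<6 lines>...
        workers=workers
    )
    self._update_fun()
    ~~~~~~~~~~~~~~~~^^
    self.f = self.fun_wrapped(xp_copy(self.x))
             ~~~~~~~~~~~~~~~~^^^^^^^^^^^^^^^^^
    return np.atleast_1d(self.fun(x))
                         ~~~~~~~~^^^
    return self.f(x, *self.args, **self.kwargs)
           ~~~~~~^^^^^^^^^^^^^^^^^^^^^^^^^^^^^^
  File "h.py", line 39, in f
    s,k=np.sin(q[2]),np.cos(q[2]); return ((M@np.array([[k,s],[-s,k]])+q[:2])-Q).ravel()
                                           ~~~~~~~~~~~~~~~~~~~~~~~~~~~~~~~~~~^~
ValueError: operands could not be broadcast together with shapes (5,2) (4,2)
```

```bash
sed -i 's/h\[...,2\]>90/h[...,2]>45/; s/h\[...,1\]>150/h[...,1]>140/' h.py
python3 - <<'E'
from h import *
c=np.load("pics/k2c.npy",allow_pickle=True).item();im=np.load("pics/k2.npy")
u=proj(c,[534,-346,25]);a,A=house_px(im,u);print(u,a.round(1),A)
x,y=[int(t) for t in u];cr=cv2.resize(im[y-60:y+60,x-80:x+80],None,fx=5,fy=5,interpolation=cv2.INTER_CUBIC)
cv2.polylines(cr,[((a-[x-80,y-60])*5+2).astype(np.int32)],True,(0,255,0),1);save("pics/k2.png",cr)
if len(a)==5:
    r=fit(np.array([plane(c,*p,25)[:2] for p in a]));print(r.x,r.fun.round(1))
    c1=np.load("pics/k1c.npy",allow_pickle=True).item();b,_=house_px(np.load("pics/k1.npy"),np.array([245,182]))
    cs=np.load("pics/scene0c.npy",allow_pickle=True).item();cd=np.load("pics/side0c.npy",allow_pickle=True).item()
    print(tri([ray(c,*a.mean(0)),ray(c1,*b.mean(0))]).round(1),tri([ray(c,*a.mean(0)),ray(cs,288.3,221.8),ray(cd,274.7,217.8)]).round(1))
E
```

```text
[253.72474202 191.10008486] [[232.9 169.6]
 [273.6 170.9]
 [273.9 200.6]
 [254.4 218.9]
 [232.4 201.4]] 1741.40625
[ 5.33451404e+02 -3.46269849e+02 -6.51269503e-03] [-0.5 -1.8 -1.8  1.9  0.2  1.3  2.4 -0.8 -0.3 -0.6]
[ 535.1 -346.4   25.8] [ 537.5 -346.8   25.8]
```

View pics/k2.png

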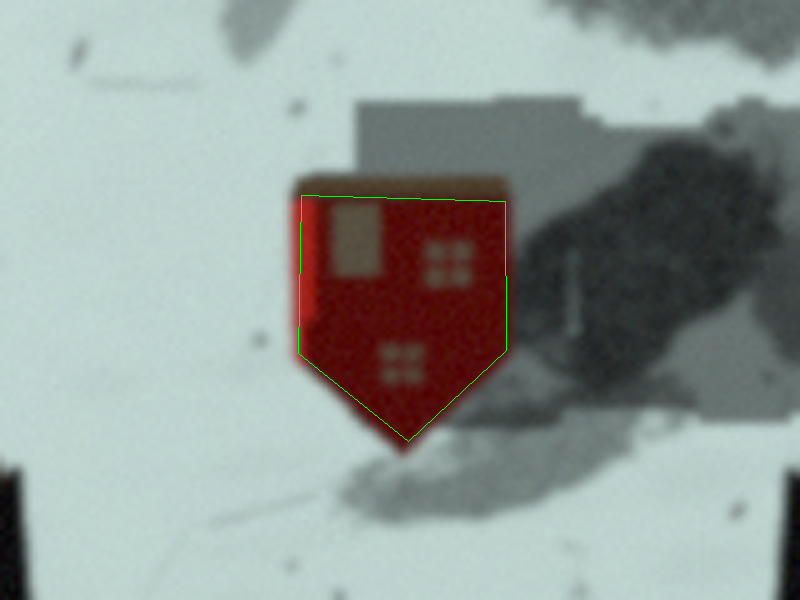

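The crop shows the red house from above in the arm's shadow: base corners (294,197) and (508,197), shoulders (508,355) and (294,357), point (403,453). The automatic outline is slightly small on the lit left side, so I'll refit with these corners.

```bash
python3 - <<'E'
from h import *
c=np.load("pics/k2c.npy",allow_pickle=True).item()
a=np.array([(294,196),(508,197),(508,356),(403,454),(294,357)])/5-.4+[173,131]
P=np.array([plane(c,*p,25)[:2] for p in a]);r=fit(P);print(P.round(1),r.x,r.fun.round(1))
print(manip.observe()["position"])
E
```

```text
[[ 514.  -365.6]
 [ 514.6 -327.5]
 [ 544.5 -327.3]
 [ 563.6 -346.8]
 [ 544.2 -366.6]] [ 5.34173628e+02 -3.46773568e+02 -9.39054104e-03] [ 0.  -1.  -0.3  1.  -0.1  0.5  0.6 -0.2 -0.2 -0.3]
[ 534.00231391 -346.06690324  129.3346387 ]
```

```bash
python3 -m crank '{"linear":[[0.1,-0.03,1.5],[0.1,-0.03,3],[0.1,-0.03,4],[0.1,-0.03,4.5],[0.1,-0.03,4.5]],"delta_rot":[[0,0,0],[0,0,0],[0,0,0],[0,0,0],[0,0,0]],"claw":[0.8,0.7,0.6,0.6,0.6]}' 15
python3 -m crank '{"linear":[[0,0,0],[0,0,0]],"delta_rot":[[0,0,0],[0,0,0]],"claw":[0.6,0.6]}'
```

```text
time: 4.85
position: [530.6, -346.7, 14.9]
eef_rot: [[-1.0, 0.013, -0.001], [0.013, 1.0, 0.0], [0.001, 0.0, -1.0]]
contact_force: [-0.1, -1.0, 0.4]
finger_gap: 0.611
finger_force: 0.0
time: 5.05
position: [531.8, -348.0, 16.8]
eef_rot: [[-1.0, 0.014, 0.003], [0.014, 1.0, -0.002], [-0.003, -0.002, -1.0]]
contact_force: [0.7, -0.2, 1.2]
finger_gap: 0.594
finger_force: 0.0
```

```bash
python3 -m crank '{"linear":[[0,0,0],[0,0,0],[0,0,0],[0,0,0],[0,0,0]],"delta_rot":[[0,0,0],[0,0,0],[0,0,0],[0,0,0],[0,0,0]],"claw":[0.5,0.4,0.3,0.3,0.3]}' 20
python3 -m crank '{"linear":[[0,0,0],[0,0,0],[0,0,0],[0,0,-0.2],[0,0,-0.8]],"delta_rot":[[0,0,0],[0,0,0],[0,0,0],[0,0,0],[0,0,0]],"claw":[0.3,0.3,0.3,0.3,0.3]}' 20
```

```text
time: 5.55
position: [531.0, -347.4, 15.7]
eef_rot: [[-1.0, 0.014, 0.001], [0.014, 1.0, -0.0], [-0.001, -0.0, -1.0]]
contact_force: [0.4, 0.9, 6.6]
finger_gap: 0.448
finger_force: 20.0
time: 6.05
position: [529.4, -346.5, 34.2]
eef_rot: [[-1.0, 0.014, -0.003], [0.014, 1.0, 0.001], [0.003, 0.001, -1.0]]
contact_force: [0.8, 0.2, 0.0]
finger_gap: 0.456
finger_force: 20.0
```

```bash
python3 -m crank '{"linear":[[0,0,-1.6],[0,0,-3.4],[0.3,0.4,-5.2],[0.8,1.2,-7],[1.4,2.6,-8.6]],"delta_rot":[[0,0,0],[0,0,0],[0,0,0],[0,0,0],[0,0,0]],"claw":[0.3,0.3,0.3,0.3,0.3]}' 20
python3 -m crank '{"linear":[[0.4,1.6,-0.8],[0.8,3.3,-1.4],[1,5,-1.6],[1,6.8,-1.6],[1,8.6,-1.6]],"delta_rot":[[0,0,0],[0,0,0],[0,0,0],[0,0,0],[0,0,0]],"claw":[0.3,0.3,0.3,0.3,0.3]}' 20
python3 -m crank '{"linear":[[0,1.8,0],[0,3.6,0],[0,5.4,0],[0,7.2,0],[0,9,0]],"delta_rot":[[0,0,0],[0,0,0],[0,0,0],[0,0,0],[0,0,0]],"claw":[0.3,0.3,0.3,0.3,0.3]}' 20
python3 -m crank '{"linear":[[0,0,0],[0,0,0]],"delta_rot":[[0,0,0],[0,0,0]],"claw":[0.3,0.3]}' 20
```

```text
time: 6.55
position: [497.4, -287.1, 248.9]
eef_rot: [[-1.0, 0.017, 0.003], [0.017, 1.0, -0.002], [-0.003, -0.002, -1.0]]
contact_force: [0.3, 1.4, -0.4]
finger_gap: 0.455
finger_force: 20.0
time: 7.05
position: [475.4, -69.0, 286.9]
eef_rot: [[-1.0, 0.015, 0.002], [0.015, 1.0, 0.001], [-0.002, 0.001, -1.0]]
contact_force: [0.1, 0.3, -0.9]
finger_gap: 0.453
finger_force: 20.0
time: 7.55
position: [478.7, 156.0, 286.5]
eef_rot: [[-1.0, 0.015, 0.001], [0.015, 1.0, 0.0], [-0.001, 0.0, -1.0]]
contact_force: [0.7, 0.2, -0.4]
finger_gap: 0.453
finger_force: 20.0
time: 7.75
position: [478.8, 155.1, 285.9]
eef_rot: [[-1.0, 0.012, 0.0], [0.012, 1.0, -0.0], [-0.0, -0.0, -1.0]]
contact_force: [0.8, -0.2, -0.0]
finger_gap: 0.452
finger_force: 20.0
```

```bash
python3 - <<'E'
from h import *
o=manip.observe();c=eyes.calibration("wrist");im=eyes.read_camera("wrist");np.save("pics/g1.npy",im)
p=o["position"];print(p,o["eef_rot"][:2,0])
for k,m in enumerate(HM): print(proj(c,[p[0]+2.7+m[0],p[1]+m[1],p[2]+8.5]).round(1),end=' ')
u=proj(c,[p[0]+2.7,p[1],p[2]+8.5]);a,A=house_px(im,u);print("\n",a.round(1),A)
x,y=[int(t) for t in u];save("pics/g1.png",im[max(y-70,0):y+70,x-90:x+90],4);print(x-90,max(y-70,0))
E
```

```text
[478.80492644 155.07813297 285.94860832] [-0.99992744  0.01204246]
[217.6 219.7] [291.6 218.9] [290.2 267.9] [255.4 297.9] [220.  268.6] 
 [[288.1 220.9]
 [288.9 263.4]
 [256.9 295.1]
 [222.9 274.9]
 [218.6 221.1]] 4535.96875
164 182
```

View pics/g1.png

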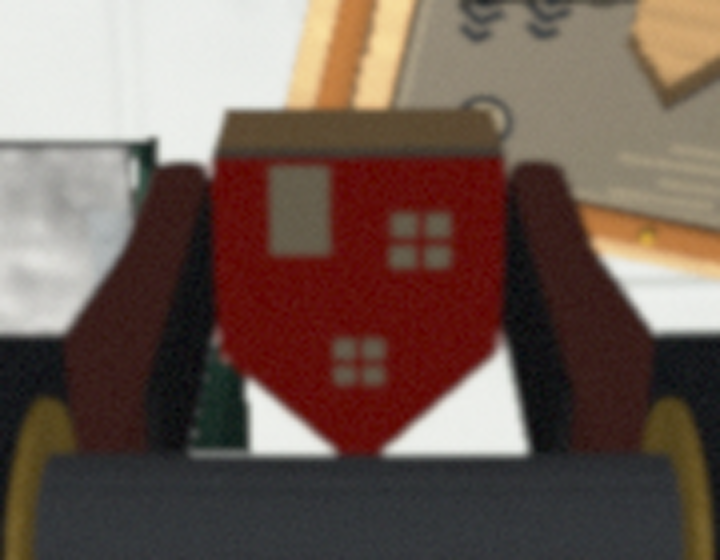

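The picture shows the piece held square between the fingers, ink up, base edge at crop row 156 and point at (360,455). It sits as predicted, about 3 mm ahead of the TCP. Next I move over the pocket.

```bash
python3 -m crank '{"linear":[[-0.4,1.5,0],[-0.8,3,0],[-1.3,4.4,0.3],[-1.57,4.73,1.5],[-1.57,4.73,3.3]],"delta_rot":[[0,0,0.6],[0,0,1.4],[0,0,2],[0,0,2],[0,0,2]],"claw":[0.3,0.3,0.3,0.3,0.3]}' 20
python3 -m crank '{"linear":[[0,0,1.6],[0,0,3.2],[0,0,4.6],[0,0,5.6],[0,0,5.9]],"delta_rot":[[0,0,0],[0,0,0],[0,0,0],[0,0,0],[0,0,0]],"claw":[0.3,0.3,0.3,0.3,0.3]}' 20
python3 -m crank '{"linear":[[0,0,0],[0,0,0]],"delta_rot":[[0,0,0],[0,0,0]],"claw":[0.3,0.3]}' 20
```

```text
time: 8.3
position: [523.0, 273.4, 204.7]
eef_rot: [[-0.975, 0.222, 0.006], [0.222, 0.975, 0.003], [-0.005, 0.004, -1.0]]
contact_force: [1.4, -0.2, -1.6]
finger_gap: 0.452
finger_force: 20.0
time: 8.8
position: [519.2, 269.2, 53.3]
eef_rot: [[-0.975, 0.224, -0.003], [0.224, 0.975, -0.004], [0.002, -0.004, -1.0]]
contact_force: [-0.3, -0.5, 0.3]
finger_gap: 0.453
finger_force: 20.0
time: 9.0
position: [521.2, 272.1, 57.0]
eef_rot: [[-0.975, 0.223, 0.002], [0.223, 0.975, 0.001], [-0.002, 0.001, -1.0]]
contact_force: [0.0, -0.3, -0.0]
finger_gap: 0.458
finger_force: 20.0
```

```bash
python3 -m crank '{"linear":[[0.04,0,0.2],[0.04,0,0.35],[0.04,0,0.45],[0.04,0,0.45]],"delta_rot":[[0,0,0],[0,0,0],[0,0,0],[0,0,0]],"claw":[0.3,0.3,0.3,0.3]}' 20
python3 -m crank '{"linear":[[0,0,0.04],[0,0,0.08],[0,0,0.08]],"delta_rot":[[0,0,0],[0,0,0],[0,0,0]],"claw":[0.3,0.3,0.3]}' 20
python3 -m crank '{"linear":[[0,0,0.04],[0,0,0.08],[0,0,0.08]],"delta_rot":[[0,0,0],[0,0,0],[0,0,0]],"claw":[0.3,0.3,0.3]}' 20
```

```text
time: 9.4
position: [518.8, 272.7, 44.1]
eef_rot: [[-0.975, 0.221, -0.0], [0.221, 0.975, -0.0], [0.0, -0.0, -1.0]]
contact_force: [0.1, -0.2, -1.0]
finger_gap: 0.449
finger_force: 20.0
time: 9.7
position: [519.0, 272.9, 42.2]
eef_rot: [[-0.975, 0.221, 0.0], [0.221, 0.975, 0.0], [-0.0, 0.0, -1.0]]
contact_force: [-0.1, 0.6, -0.0]
finger_gap: 0.451
finger_force: 20.0
time: 10.0
position: [519.0, 272.9, 40.1]
eef_rot: [[-0.975, 0.221, 0.0], [0.221, 0.975, 0.0], [-0.0, 0.0, -1.0]]
contact_force: [-0.3, 0.6, 0.3]
finger_gap: 0.45
finger_force: 20.0
```

```bash
python3 -m crank '{"linear":[[0,0,0.05],[0,0,0.1],[0,0,0.1]],"delta_rot":[[0,0,0],[0,0,0],[0,0,0]],"claw":[0.3,0.3,0.3]}' 20
python3 -m crank '{"linear":[[0,0,0.04],[0,0,0.08],[0,0,0.08]],"delta_rot":[[0,0,0],[0,0,0],[0,0,0]],"claw":[0.3,0.3,0.3]}' 20
```

```text
time: 10.3
position: [519.0, 272.9, 37.6]
eef_rot: [[-0.975, 0.221, 0.0], [0.221, 0.975, 0.0], [-0.0, 0.0, -1.0]]
contact_force: [0.3, 1.5, -1.4]
finger_gap: 0.446
finger_force: 20.0
time: 10.6
position: [519.0, 272.8, 35.6]
eef_rot: [[-0.975, 0.221, 0.0], [0.221, 0.975, 0.0], [-0.0, 0.0, -1.0]]
contact_force: [0.6, 0.8, -1.1]
finger_gap: 0.449
finger_force: 20.0
```

No contact force while it went about 8 mm below the rim height, so it looks like the piece is in. A light shuffle should confirm the walls are there.

```bash
python3 -m crank '{"linear":[[0.06,0,0],[0.12,0,0],[0.12,0,0]],"delta_rot":[[0,0,0],[0,0,0],[0,0,0]],"claw":[0.3,0.3,0.3]}' 20|sed -n 2p\;4p
python3 -m crank '{"linear":[[-0.12,0,0],[-0.2,0,0],[-0.22,0,0],[-0.22,0,0]],"delta_rot":[[0,0,0],[0,0,0],[0,0,0],[0,0,0]],"claw":[0.3,0.3,0.3,0.3]}' 20|sed -n 2p\;4p
python3 -m crank '{"linear":[[0.1,0.06,0],[0.1,0.1,0],[0.1,0.1,0]],"delta_rot":[[0,0,0],[0,0,0],[0,0,0]],"claw":[0.3,0.3,0.3]}' 20|sed -n 2p\;4p
python3 -m crank '{"linear":[[0,-0.12,0],[0,-0.2,0],[0,-0.2,0]],"delta_rot":[[0,0,0],[0,0,0],[0,0,0]],"claw":[0.3,0.3,0.3]}' 20|sed -n 2p\;4p
```

```text
position: [517.5, 273.1, 36.1]
contact_force: [4.1, 1.4, -2.0]
position: [519.8, 272.8, 35.4]
contact_force: [-3.5, 2.9, 1.6]
position: [519.9, 274.7, 35.8]
contact_force: [0.2, -0.1, -0.6]
position: [519.3, 272.6, 36.3]
contact_force: [0.9, 5.3, -2.6]
```

The walls are felt on both x sides and one y side, so the piece is in the pocket. I'll centre it, lower slightly and let go.

```bash
python3 -m crank '{"linear":[[0,0.1,0.03],[0,0.17,0.06],[0,0.17,0.06]],"delta_rot":[[0,0,0],[0,0,0],[0,0,0]],"claw":[0.3,0.3,0.3]}' 20
python3 -m crank '{"linear":[[0,0,0],[0,0,0],[0,0,0],[0,0,0],[0,0,0]],"delta_rot":[[0,0,0],[0,0,0],[0,0,0],[0,0,0],[0,0,0]],"claw":[0.5,0.55,0.6,0.6,0.6]}' 20
python3 -m crank '{"linear":[[0,0,-1],[0,0,-2],[0,0,-3],[0,0,-4],[0,0,-4]],"delta_rot":[[0,0,0],[0,0,0],[0,0,0],[0,0,0],[0,0,0]],"claw":[0.6,0.8,1,1,1]}' 20
python3 - <<'E'
from h import *
o=manip.observe();c=eyes.calibration("wrist");im=eyes.read_camera("wrist");np.save("pics/s1.npy",im);np.save("pics/s1c.npy",c,allow_pickle=True)
u=proj(c,[522.5,272.2,32]);a,A=house_px(im,u);print(u,a.round(1),A)
for z in (32,35,40):
    r=fit(np.array([plane(c,*p,z)[:2] for p in a])) if len(a)==5 else None
    if r: print(z,r.x,r.fun.round(1),r.cost)
x,y=[int(t) for t in u];save("pics/s1.png",im[max(y-60,0):y+60,x-80:x+80],5)
E
```

```text
time: 12.2
position: [519.3, 273.9, 34.0]
eef_rot: [[-0.975, 0.222, -0.0], [0.222, 0.975, -0.001], [0.0, -0.001, -1.0]]
contact_force: [-0.5, 0.7, -0.8]
finger_gap: 0.449
finger_force: 20.0
time: 12.7
position: [519.4, 274.4, 34.3]
eef_rot: [[-0.975, 0.221, 0.0], [0.221, 0.975, 0.0], [-0.0, 0.0, -1.0]]
contact_force: [0.2, -0.5, 0.5]
finger_gap: 0.6
finger_force: 0.0
time: 13.2
position: [521.4, 275.5, 137.7]
eef_rot: [[-0.975, 0.222, 0.005], [0.222, 0.975, 0.004], [-0.004, 0.005, -1.0]]
contact_force: [0.1, -0.6, -0.4]
finger_gap: 0.922
finger_force: 0.0
[250.64832541 191.36281251] [[271.6 170.1]
 [271.9 201.6]
 [249.4 220.9]
 [228.9 201.6]
 [228.1 170.9]] 1847.5
32 [ 5.22323267e+02  2.71600425e+02 -2.22449514e-01] [-0.9 -0.3 -0.   0.5 -0.  -0.2  1.   0.4 -0.  -0.5] 1.3141502004033203
35 [ 5.21416447e+02  2.71825496e+02 -2.22449517e-01] [-1.2 -0.4 -0.2  0.8  0.1 -0.   1.3  0.4  0.  -0.7] 2.292251604316701
40 [ 5.19905081e+02  2.72200615e+02 -2.22449505e-01] [-1.6 -0.7 -0.6  1.3  0.3  0.3  1.8  0.2  0.1 -1.1] 4.8578434333477745
```

View pics/s1.png

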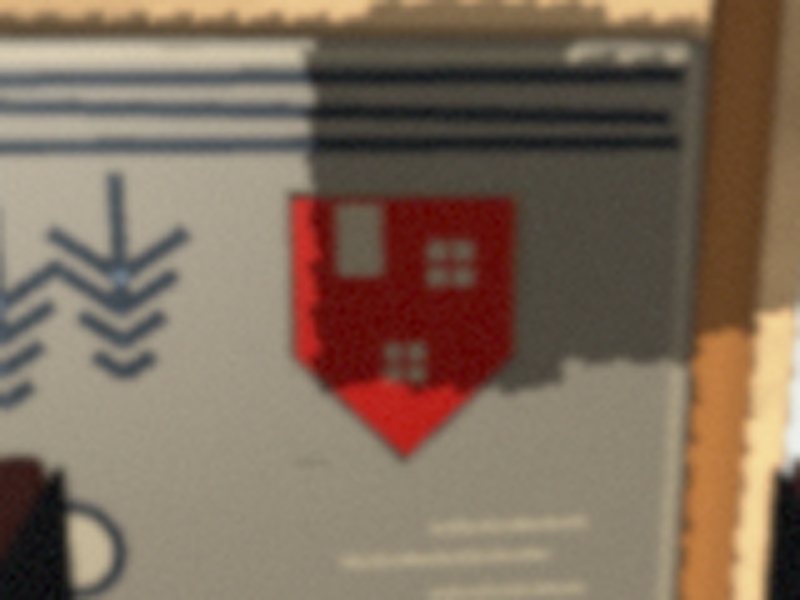

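The crop shows the red house lying flush in its pocket, with an even thin gap all round and shadow edges running on across the rim. Now I press with closed fingertips.

```bash
python3 -m crank '{"linear":[[-0.1,-0.06,0.5],[-0.1,-0.06,1],[-0.1,-0.06,1.5],[-0.1,-0.06,2],[-0.1,-0.06,2.4]],"delta_rot":[[0,0,0],[0,0,0],[0,0,0],[0,0,0],[0,0,0]],"claw":[0,0,0,0,0]}' 20
python3 -m crank '{"linear":[[0,0,0.5],[0,0,0.9],[0,0,1.2],[0,0,1.35],[0,0,1.35]],"delta_rot":[[0,0,0],[0,0,0],[0,0,0],[0,0,0],[0,0,0]],"claw":[0,0,0,0,0]}' 20
python3 -m crank '{"linear":[[0,0,0.1],[0,0,0.1]],"delta_rot":[[0,0,0],[0,0,0]],"claw":[0,0]}' 20
```

```text
time: 13.75
position: [520.6, 272.0, 72.0]
eef_rot: [[-0.975, 0.221, -0.002], [0.221, 0.975, -0.001], [0.002, -0.002, -1.0]]
contact_force: [1.5, 0.1, -0.2]
finger_gap: 0.585
finger_force: 0.0
time: 14.25
position: [521.3, 272.3, 40.1]
eef_rot: [[-0.975, 0.221, -0.0], [0.221, 0.975, -0.0], [0.0, -0.0, -1.0]]
contact_force: [0.5, 0.6, -0.4]
finger_gap: 0.13
finger_force: 0.0
time: 14.45
position: [521.6, 272.5, 38.2]
eef_rot: [[-0.975, 0.221, 0.0], [0.221, 0.975, 0.0], [-0.0, 0.0, -1.0]]
contact_force: [-0.1, 0.3, -0.1]
finger_gap: 0.0
finger_force: 0.0
```

```bash
python3 -m crank '{"linear":[[0,0,0.1],[0,0,0.16],[0,0,0.16]],"delta_rot":[[0,0,0],[0,0,0],[0,0,0]],"claw":[0,0,0]}' 20
python3 -m crank '{"linear":[[0,0,0.03],[0,0,0.04],[0,0,0.04]],"delta_rot":[[0,0,0],[0,0,0],[0,0,0]],"claw":[0,0,0]}' 20
```

```text
time: 14.75
position: [521.3, 272.3, 33.8]
eef_rot: [[-0.975, 0.221, -0.0], [0.221, 0.975, -0.0], [0.0, -0.0, -1.0]]
contact_force: [-0.3, -0.0, 0.3]
finger_gap: 0.006
finger_force: 0.0
time: 15.05
position: [521.4, 272.4, 33.0]
eef_rot: [[-0.975, 0.221, 0.0], [0.221, 0.975, 0.0], [0.0, 0.0, -1.0]]
contact_force: [0.9, -0.2, -0.3]
finger_gap: 0.007
finger_force: 0.0
```

```bash
python3 -m crank '{"linear":[[0,0,0.03],[0,0,0.04],[0,0,0.04]],"delta_rot":[[0,0,0],[0,0,0],[0,0,0]],"claw":[0,0,0]}' 20|sed -n 2p\;4p
python3 -m crank '{"linear":[[0,0,0.02],[0,0,0.02]],"delta_rot":[[0,0,0],[0,0,0]],"claw":[0,0]}' 20|sed -n 2p\;4p
```

```text
position: [521.6, 272.5, 32.3]
contact_force: [-0.9, -0.1, 4.8]
position: [521.6, 272.5, 32.2]
contact_force: [-2.0, 0.2, 8.0]
```

```bash
python3 -m crank '{"linear":[[0,0,0.02],[0,0,0.04],[0,0,0.04]],"delta_rot":[[0,0,0],[0,0,0],[0,0,0]],"claw":[0,0,0]}' 20|sed -n 2p\;4p
```

```text
position: [521.7, 272.6, 32.0]
contact_force: [-4.5, -1.9, 14.8]
```

```bash
python3 -m crank '{"linear":[[0,0,0.02],[0,0,0.02]],"delta_rot":[[0,0,0],[0,0,0]],"claw":[0,0]}' 20|sed -n 2p\;4p
```

```text
position: [521.7, 272.7, 31.8]
contact_force: [-4.8, -2.9, 18.7]
```

```bash
python3 -m crank '{"linear":[[0,0,0.02],[0,0,0.035],[0,0,0.035],[0,0,0.035]],"delta_rot":[[0,0,0],[0,0,0],[0,0,0],[0,0,0]],"claw":[0,0,0,0]}' 20|sed -n 2p\;4p
python3 -m crank '{"linear":[[0,0,-0.2],[0,0,-1],[0,0,-2.5],[0,0,-4],[0,0,-5.5]],"delta_rot":[[0,0,0],[0,0,0],[0,0,0],[0,0,0],[0,0,0]],"claw":[0,0,0,0,0]}' 20
python3 -m crank '{"linear":[[0,0,0],[0,0,0],[0,0,0]],"delta_rot":[[0,0,0],[0,0,0],[0,0,0]],"claw":[0,0,0]}' 20|sed -n 2p\;4p
python3 - <<'E'
from h import *
c=eyes.calibration("wrist");im=eyes.read_camera("wrist")
u=proj(c,[522.5,272.2,32]);a,A=house_px(im,u)
if len(a)==5: r=fit(np.array([plane(c,*p,32)[:2] for p in a]));print(r.x,r.fun.round(1))
E
```

```text
position: [521.8, 272.8, 31.6]
contact_force: [-7.5, -2.7, 26.0]
time: 16.95
position: [521.1, 272.2, 167.6]
eef_rot: [[-0.975, 0.221, -0.0], [0.221, 0.975, -0.0], [0.0, -0.001, -1.0]]
contact_force: [0.6, -0.6, 0.2]
finger_gap: 0.005
finger_force: 0.0
position: [520.6, 272.0, 165.3]
contact_force: [-0.7, -0.1, -0.6]
[ 5.22120791e+02  2.71835790e+02 -2.25921806e-01] [-1.1 -0.4 -0.4  0.6  0.5 -0.5  0.8  0.6  0.2 -0.3]
```

Pressed with 26 N. The piece is still flush in its pocket and the arm is clear, so I'm handing in.

```bash
python3 -c "
from rig import job; print(job.job_done())"
```

```text
the job is handed in; nothing more can be done
None
```

The house piece lies ink side up and flush in its pocket, bedded with about 26 N through the closed fingertips, and the job was handed in at about 17 s with the arm clear; I never moved the brayer, dabber or gouges, though I took no final picture of them.

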